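Cap the button-cell can with an upturned cup

TASK

Take the empty aluminium cup out of the sloped chute and turn it mouth-down onto the open steel can on the scale, rim on rim. While it sits there, push it straight down, firmly but without slamming, so that its rim presses the black ring of the can fully home; then let go and leave the cup standing centred, upright and still on the can as its cover. Leave the can standing on the scale where it is and do not push the phone, the screwdriver or the blue parts bin about.

Things in the scene. Friction and masses are not known exactly. Their poses are not given: they have to be found in the camera images.
- cup: plain aluminium cup, open straight cylinder, loose, about 0.12 kg (varies): 62 mm outer diameter, 70 mm long, wall and closed base 5 mm. At first it lies in the chute, axis sloping 35 degrees, mouth at the low end. Origin: centre of the outside of its base; z runs along its axis from base to open mouth (straight down when the cup is mouth-down)
- cup_rim (a point): centre of the cup's open mouth, in the plane of its rim, 70 mm along the cup's z axis from its origin
- can: plain steel can standing mouth-up on the pan of the scale, loose, about 0.5 kg, with used button cells at its bottom: 66 mm outer diameter, 65 mm tall, wall 4 mm. Origin: centre of its underside; z up
- can_mouth (a point): centre of the can's open mouth in the plane of its rim, 65 mm above the can's origin
- ring (a joint): how far the black plastic ring in the can's mouth is pushed down, m: 0 to 0.001 at the start (its flat top 6 to 5 mm proud of the can's rim), 0.006 fully home (flush), a hard stop. Slides straight down only, moves when pushed with about 8 N, stays where left
- ring_top (a point): centre of the flat top of the black ring, on the can's axis. The ring is 57 mm outer, 44 mm inner diameter; the cup's rim (52 to 62 mm diameter) covers its outer part and also the can's rim (58 to 66 mm), on which the cup lands when the ring is home
- chute: fixed chute: grey board 83 x 56 mm sloping 35 degrees, 9 mm side rails, 8 mm lip at its low end, on a 110 x 70 mm foot; high end 57 mm up. Origin: centre of the foot's underside; x level towards the high end (the low end faces roughly to the robot), z up. Middle of the lying cup: 18 mm towards -x, 59 mm up; its sides stand free for fingers, it lifts straight up out
- scale: fixed low grey spring scale, 130 x 130 x 34 mm, carrying a round white pan; origin centre of its underside, z up
- pan_top (a point): centre of the top of the scale's round pan (100 mm diameter), 56 mm above the bench at the start. The pan is spring-borne: it moves only straight down, by about 1 mm for each newton pressed on the can (the first 1 N or so does nothing) to a hard stop 12 mm down, reached at about 12 N, and rises again when let go. So the can sinks about 7 mm before the ring begins to move
- phone: bystander: a scrap phone lying flat, 150 x 74 x 9 mm; origin centre of its underside, x along its length
- driver: bystander: a screwdriver lying on the bench, 190 mm long; origin near its middle, x along it
- bin: bystander: a small blue open parts bin, 110 x 150 x 55 mm; origin centre of its underside
Mind the look-alikes: they are no part of the job. Leave any brown or red look-alike of the cup alone.

How it is judged:
By the outcome, as a careful person would: the job done as asked, in the order asked, and still so for the second after the job is handed in, with the robot touching nothing.
It also fails if it takes over 51 s, if anything falls off the work surface, if the arm or the gripper's body presses on something with over 40 N, if the wrist force passes 120 N, or if a joint passes its speed limit or range.

ROBOT

A 6-joint arm with a two-finger parallel gripper is mounted at the origin on the work surface. World frame = base frame: x ahead of the robot, y to its left, z up, the work surface at z = 0. Lengths are in m, angles in rad, forces in N, time in s.
With the tool pointing down it reaches from about 0.3 to 0.85 m from the base axis. Payload 4.2 kg.
Tool frame: the origin (TCP) lies midway between the tips of the shut fingers; the grasp point (between the pads) lies 19 mm behind it (manip.grasp_offset is the z of the grasp point in the tool frame, in m); z points along the fingers, y is the line along which they close (so a half turn about z gives the same grasp; the last joint's range is limited). The gripper opens to 91 mm and grips with 3 to 60 N. Pads are 32 mm wide; open, the fingers measure 118 mm over their backs; the gripper's body (76 mm by 178 mm) begins 60 mm behind the grasp point.
Start: joints at [-1.322, 0.32, 1.565, -0, 1.257, -0.02], TCP at [0.153, -0.554, 0.214] pointing down, gripper open.
Joint ranges: [-3.11, 3.11], [-0.84, 2.01], [0.21, 2.61], [-1.34, 4.49], [0.05, 2.63], [-2.56, 2.56]. Speed limits (rad/s): [2.57, 2.57, 3.14, 3.14, 3.14, 3.14].

INTERFACE

Orientations are given as a unit quaternion [w, x, y, z].
In Python, from rig import manip gives the robot as it stands. Calls block until the motion is done:
- manip.move_ptp(position, orientation): joint-space move of the TCP to a pose.
- manip.movel(position, rotation=None, speed=0.15): straight line of the TCP; rotation=None keeps the orientation; speed is the mean speed in m/s.
- manip.set_joints(angles): joint-space move.
- manip.ungrasp() and manip.grasp(): open the fingers fully, or close them until they stop; the grip force is fixed at half the most.
- manip.dwell(seconds).
- manip.ik(position, orientation): joint angles nearest the present ones, or None.
- manip.observe(): the state.
- manip.camera(name): name is "scene" or "top"; returns a dict with "pixels" (420x560x3 uint8, red, green, blue), "mtx" (3x3 intrinsics, pixels), "k1" (the pictures are not rectified: a ray, as slopes to the right and down, at radius r is drawn at 1 + k1 r^2 times it, then the intrinsics apply), "rvec" (rotation vector, rad) and "tvec" (3), from world to camera coordinates, as OpenCV has them. Camera axes: x right, y down, z forward; pixel columns grow to the right and rows downward; lengths in m; the calibration is good to about 2 mm. A picture is of the moment at which its call begins. There is no depth.
A pose or a line that the arm cannot do raises manip.PlanningError and nothing moves.
- manip.job_done(): hands the job in; it is judged then, once.
Trained networks look in a picture, given as the dict that the camera call returned (one of the last four; its "shot" number tells which), for a name from the list of things; names that differ only in an ending like _2 or _b are one class to them, and where a whole thing is asked for, a point or a joint stands for the part that bears it (a point fixed in the world has none). Each returns a list of dicts, best first, with "p" (0 to 1); they miss things now and then, are a little off and sometimes report something else, mostly with a low value. They report only what shows in the picture. A call takes as long as a camera call. They do not tell look-alikes from the thing itself.
- manip.spot_in(picture, thing): "centre" ([x, y, z] in m, in the coordinates of the camera as it stood for that picture, good to about 4 mm: the middle of the surface that is visible of it).
- manip.tip_of(picture, thing): "centre" ([x, y, z] in m, in the coordinates of the camera as it stood for that picture, good to about 4 mm: a listed point, or the origin of a listed thing).
The state is a dict: "time_s": time; "joint_pos": joint angles; "joint_vel": joint speeds; "joint_torque": joint torques, N m; "tool_pos": TCP position; "tool_rot": TCP orientation; "force": force on the tool from outside, world axes, zero at the start; "wrist_torque": the same for the moment, N m; "width": finger opening in m; "gripper_force": force on a finger pad.
Only numpy, scipy, OpenCV 4.12 (cv2) and the standard library are available. Lean on these libraries where they do the work, as an engineer would, in place of code of your own. Each camera call takes 0.05 s, during which the arm holds its last target. There are 200 camera calls.

## Working session

There is one attempt and no reset: what is moved stays moved. The work goes in short steps, each a Python script; the robot and the scene stay as the last script left them, time stands still between calls to the robot, and variables do not carry over. Pictures are saved under pics/ and viewed, at most 10 in all, crops included, and the job is handed in when it is done.

```bash
mkdir -p pics; ls
cat > h.py <<'E'
from rig import manip
import numpy as np, cv2
def cam2w(p,c):
    R=cv2.Rodrigues(np.array(p["rvec"],float))[0]; return R.T@(np.array(c)-np.array(p["tvec"],float).ravel())
def w2px(p,X):
    R=cv2.Rodrigues(np.array(p["rvec"],float))[0]
    return cv2.projectPoints(np.array(X,float).reshape(-1,3),np.array(p["rvec"],float),np.array(p["tvec"],float),np.array(p["mtx"]),np.array([p["k1"],0,0,0,0.]))[0].reshape(-1,2)
def save(p,n,box=None,s=1):
    im=p["pixels"][:,:,::-1]
    if box: im=im[box[1]:box[3],box[0]:box[2]]
    cv2.imwrite("pics/"+n,cv2.resize(im,None,fx=s,fy=s,interpolation=cv2.INTER_CUBIC))
E
python3 - <<'E'
from h import *
np.set_printoptions(precision=4,suppress=True)
P={n:manip.camera(n) for n in("scene","top")}
for n,p in P.items():
    save(p,n+"0.png")
    print(n,"cam at",cam2w(p,[0,0,0]))
    for t in ["cup","cup_rim","can","can_mouth","ring_top","chute","scale","pan_top","phone","driver","bin"]:
        for d in manip.tip_of(p,t)[:3]:
            w=cam2w(p,d["centre"]); print(n,t,round(d["p"],2),w,w2px(p,w)[0].round())
print(manip.observe()["time_s"],manip.grasp_offset)
cv2.imwrite("pics/both.png",np.vstack([cv2.resize(P[n]["pixels"][:,:,::-1],(400,300)) for n in P]))
E
```

```text
pics
scene cam at [1.1834 0.2219 0.969 ]
scene cup 0.89 [0.4469 0.4243 0.03  ] [402. 211.]
scene cup 0.88 [0.6582 0.3567 0.0311] [376. 272.]
scene cup 0.83 [0.5134 0.26   0.0777] [345. 212.]
scene cup_rim 0.92 [0.5989 0.3956 0.0258] [391. 256.]
scene cup_rim 0.86 [0.4506 0.3527 0.0289] [377. 209.]
scene cup_rim 0.74 [0.5854 0.1473 0.0283] [300. 238.]
scene can 0.76 [ 0.4784 -0.2245  0.0565] [181. 185.]
scene can 0.51 [ 0.7079  0.0235 -0.0023] [247. 276.]
scene can_mouth 0.67 [ 0.4716 -0.2254  0.1202] [177. 169.]
scene can_mouth 0.57 [ 0.7126  0.0246 -0.0048] [247. 278.]
scene ring_top 0.64 [ 0.476  -0.2277  0.127 ] [175. 168.]
scene chute 0.84 [ 0.5057  0.2508 -0.0041] [339. 226.]
scene scale 0.96 [ 0.4684 -0.2361 -0.001 ] [183. 194.]
scene pan_top 0.68 [ 0.4727 -0.2364  0.0581] [178. 183.]
scene phone 0.94 [ 0.7114  0.0245 -0.0004] [247. 277.]
scene driver 0.52 [0.5103 0.0093 0.0011] [257. 215.]
scene bin 0.59 [0.7575 0.2487 0.0031] [329. 306.]
scene bin 0.57 [ 0.4755 -0.2275  0.1192] [176. 170.]
scene bin 0.27 [ 0.4767 -0.2291  0.1261] [175. 169.]
top cam at [0.4168 0.0862 1.2536]

[... 292 characters left out ...]
200.]
top can 0.86 [ 0.4691 -0.2275  0.0584] [410. 245.]
top can 0.37 [ 0.4695 -0.2259  0.123 ] [417. 243.]
top can_mouth 0.78 [ 0.471  -0.2278  0.1249] [418. 242.]
top ring_top 0.47 [ 0.4713 -0.2284  0.1249] [418. 242.]
top chute 0.98 [0.5005 0.254  0.0013] [210. 234.]
top chute 0.65 [ 0.4661 -0.2293  0.0559] [410. 246.]
top scale 0.96 [ 0.4705 -0.2271  0.0041] [404. 245.]
top pan_top 0.96 [ 0.4676 -0.2358  0.0572] [413. 245.]
top pan_top 0.51 [0.4522 0.2393 0.0383] [214. 253.]
top phone 0.85 [0.7116 0.0239 0.0004] [302. 150.]
top phone 0.23 [ 0.4697 -0.227   0.1202] [417. 243.]
top driver 0.93 [ 0.5037  0.0064 -0.0021] [310. 232.]
top bin 0.78 [0.7577 0.2531 0.0015] [211. 133.]
1.2 -0.0188
```

View pics/scene0.png

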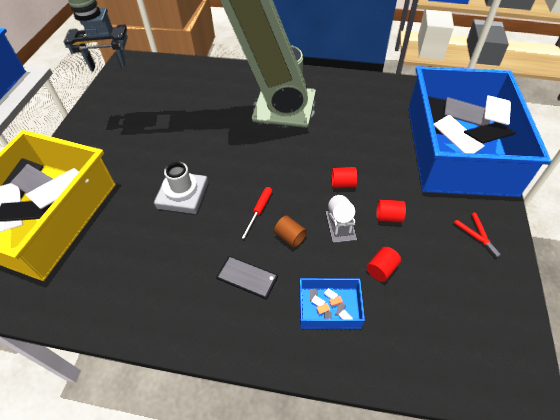

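View pics/top0.png

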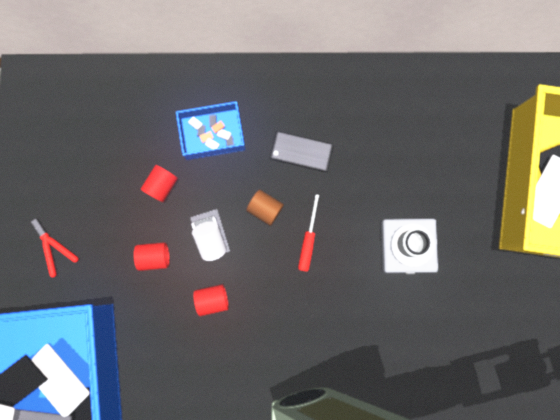

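Candidates for the cup: the red ones at top px (158,183), (151,256) and (210,300), the brown one at (264,207), and the pale aluminium one lying in the chute at (208,238), scene px (342,210). Only the last is plain metal and in the chute, so it is the cup. The can stands on the scale at top px (416,243). I'll confirm this in one enlarged crop, average a few more shots and check the IK.

```bash
cat >> h.py <<'E'
def rot(heading,below,flip=False):
    "tool z points along heading (rad), `below` rad below horizontal (may exceed pi/2: points back); y level"
    c,s=np.cos(heading),np.sin(heading)
    z=np.array([c*np.cos(below),s*np.cos(below),-np.sin(below)])
    y=np.array([-s,c,0])*(-1 if flip else 1)
    return np.column_stack([np.cross(y,z),y,z])
def quat(R):
    from scipy.spatial.transform import Rotation as Ro
    q=Ro.from_matrix(R).as_quat(); return [q[3],q[0],q[1],q[2]]
def pose(g,R):  # TCP from wanted grasp point
    return list(np.array(g)-manip.grasp_offset*R[:,2]), quat(R)
E
python3 - <<'E'
from h import *
np.set_printoptions(precision=4,suppress=True)
acc={}
for k in range(3):
  for n in("scene","top"):
    p=manip.camera(n)
    for t,ref in [("cup",(.512,.259)),("cup_rim",(.45,.242)),("can_mouth",(.471,-.228)),("can",(.471,-.228)),("ring_top",(.471,-.228)),("chute",(.5,.254)),("pan_top",(.471,-.228))]:
        for d in manip.tip_of(p,t):
            w=cam2w(p,d["centre"])
            if np.hypot(*(w[:2]-ref))<.03: acc.setdefault((t,n),[]).append(w); break
    if k==2:
        b=(300,170,380,260) if n=="scene" else (170,190,250,280)
        b2=(140,140,220,230) if n=="scene" else (370,200,450,290)
        im=p["pixels"][:,:,::-1]
        row=np.hstack([cv2.resize(im[q[1]:q[3],q[0]:q[2]],None,fx=3.3,fy=3.3,interpolation=cv2.INTER_CUBIC) for q in(b,b2)])
        globals()[n]=row
cv2.imwrite("pics/crop.png",np.vstack([scene,top]))
for k,v in acc.items(): print(k,len(v),np.mean(v,0),np.std(v,0).max().round(4))
h=np.radians(15)
for fl in(0,1):
  for dl in (0,15,25,35):
    R=rot(h,np.radians(90+dl),fl); r=[manip.ik(*pose([.484,.249,z],R)) for z in(.06,.2)]
    for hh in(-26,-10,-40):
      R2=rot(np.radians(hh),np.radians(35+dl),fl); r2=[manip.ik(*pose([.472,-.227,z],R2)) for z in(.15,.25)]
      print(fl,dl,hh,[x is not None and np.round(x,2) for x in r+r2])
print(manip.observe()["time_s"])
E
```

```text
('cup', 'scene') 3 [0.5148 0.2594 0.077 ] 0.0013
('cup_rim', 'scene') 3 [0.4589 0.2408 0.0327] 0.002
('can_mouth', 'scene') 3 [ 0.4764 -0.2258  0.1184] 0.0014
('can', 'scene') 3 [ 0.4786 -0.2272  0.0577] 0.0025
('ring_top', 'scene') 3 [ 0.4759 -0.2299  0.1257] 0.0018
('chute', 'scene') 3 [ 0.5046  0.252  -0.0048] 0.0008
('pan_top', 'scene') 3 [ 0.472  -0.2365  0.0573] 0.0014
('cup', 'top') 3 [0.5075 0.2577 0.0769] 0.0017
('cup_rim', 'top') 3 [0.4511 0.2394 0.0345] 0.0024
('can_mouth', 'top') 3 [ 0.4684 -0.2279  0.1238] 0.0012
('can', 'top') 3 [ 0.4679 -0.2287  0.057 ] 0.0014
('ring_top', 'top') 3 [ 0.473  -0.2281  0.1269] 0.0015
('chute', 'top') 3 [0.502  0.2531 0.0247] 0.0359
('pan_top', 'top') 3 [ 0.4669 -0.2371  0.0546] 0.0014
0 0 -26 [array([ 0.45,  0.44,  1.87, -0.  ,  0.83, -1.38]), array([ 0.45,  0.29,  1.69, -0.  ,  1.16, -1.38]), array([-0.49,  0.19,  2.52,  3.09,  0.53,  1.6 ]), array([-0.49, -0.05,  2.36,  2.94,  0.13,  1.76])]
0 0 -10 [array([ 0.45,  0.44,  1.87, -0.  ,  0.83, -1.38]), array([ 0.45,  0.29,  1.69, -0.  ,  1.16, -1.38]), array([-0.74,  0.21,  2.48,  2.28,  
[... 3569 characters left out ...]
7,  0.14,  2.18, -0.47,  0.36,  2.3 ]), array([-0.37,  0.02,  2.01, -0.27,  0.63,  2.08])]
1 35 -26 [array([0.41, 0.73, 1.45, 0.08, 1.56, 1.69]), array([0.41, 0.61, 1.31, 0.09, 1.83, 1.71]), array([-0.47,  0.17,  2.06,  0.01,  0.56,  1.54]), array([-0.47,  0.07,  1.9 ,  0.01,  0.83,  1.54])]
1 35 -10 [array([0.41, 0.73, 1.45, 0.08, 1.56, 1.69]), array([0.41, 0.61, 1.31, 0.09, 1.83, 1.71]), array([-0.55,  0.18,  2.05,  0.22,  0.6 ,  1.04]), array([-0.55,  0.08,  1.89,  0.16,  0.86,  1.11])]
1 35 -40 [array([0.41, 0.73, 1.45, 0.08, 1.56, 1.69]), array([0.41, 0.61, 1.31, 0.09, 1.83, 1.71]), array([-0.41,  0.18,  2.05, -0.18,  0.58,  1.99]), array([-0.41,  0.07,  1.89, -0.13,  0.85,  1.93])]
3.6
```

View pics/crop.png

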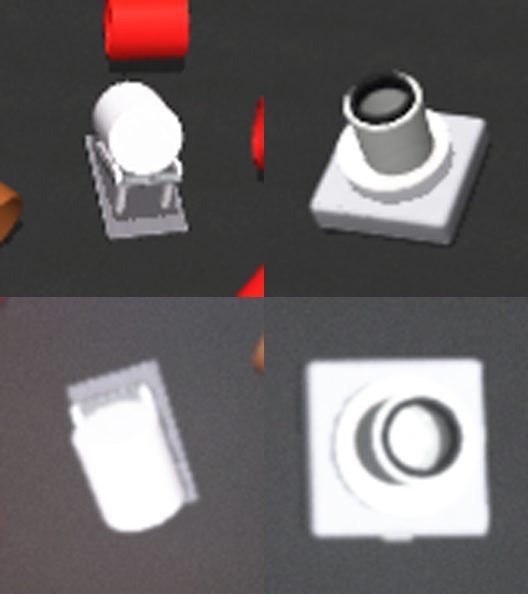

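The crop confirms it: the white aluminium cup lies in the chute with its base at the high end, and the can with its black ring is on the scale. Now the grasp, with the tool tilted back 35° so that it ends 20° off vertical after the turn.

Run:
```python
from h import *
np.set_printoptions(precision=4,suppress=True)
p=manip.camera("top"); q=manip.camera("scene")
print("proj can rim", w2px(p,[.473,-.228,.124]),w2px(q,[.473,-.228,.124]))
def back(p,uv,z):
    n=cv2.undistortPoints(np.array([[uv]],float),np.array(p["mtx"]),np.array([p["k1"],0,0,0,0.]))[0,0]
    o=cam2w(p,[0,0,0]); d=cam2w(p,[n[0],n[1],1])-o; return o+d*(z-o[2])/d[2]
print(back(p,(417.3,242.4),.124),back(q,(177.3,169.7),.124))
R=rot(np.radians(16.5),np.radians(125),0)
g=np.array([.4845,.2488,.058])
manip.move_ptp(*pose(g+[0,0,.12],R))
manip.movel(*pose(g,R),speed=.12)
o=manip.observe(); print(o["time_s"],o["force"],o["width"])
manip.grasp(); o=manip.observe(); print(o["time_s"],o["force"],o["width"],o["gripper_force"])
manip.movel(*pose(g+[0,0,.15],R),speed=.15)
o=manip.observe(); print(o["time_s"],o["force"],o["width"],o["gripper_force"],o["joint_pos"])
for n in("scene","top"):
    p=manip.camera(n)
    for t in("cup","cup_rim"):
        for d in manip.tip_of(p,t)[:5]:
            w=cam2w(p,d["centre"])
            if w[2]>.1: print(n,t,round(d["p"],2),w)
    if n=="scene":
        u=w2px(p,g+[0,0,.15])[0].astype(int);save(p,"grasped.png",(u[0]-70,u[1]-60,u[0]+70,u[1]+60),4)
```

```text
proj can rim [[417.5444 241.5015]] [[175.7431 168.3374]]
[ 0.471  -0.2274  0.124 ] [ 0.4773 -0.2218  0.124 ]
7.9 [-0.0486  0.1293  0.4737] 0.0910576967269738
8.45 [1.1397 0.1851 2.4635] 0.06251841095539672 29.987354166805744
9.6 [ 0.1189  0.1685 -2.2295] 0.06220918846200303 29.981525503098965 [ 0.412   0.6079  1.2949  0.0737  1.8471 -1.4489]
scene cup 0.4 [0.5141 0.2564 0.2232]
```

View pics/grasped.png

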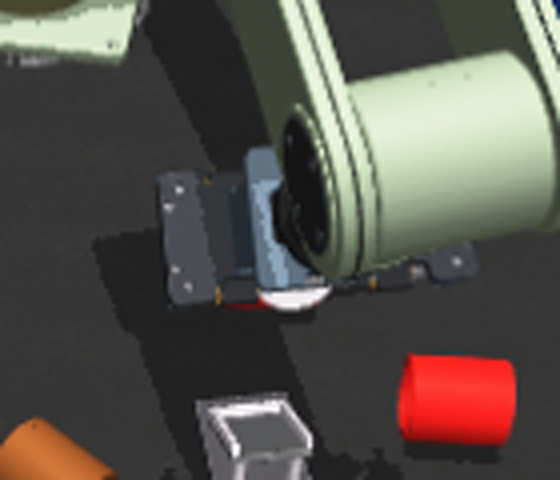

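The cup is held (width 62 mm, lift weight right) and the chute is empty. Next I swing it mouth-down over the can and look.

Run:
```python
from h import *
np.set_printoptions(precision=4,suppress=True)
R=rot(np.radians(-26),np.radians(70),0)
c=np.array([.473,-.2275])
manip.move_ptp(*pose([*c,.25],R))
manip.movel(*pose([*c,.195],R),speed=.1)
manip.dwell(.2)
o=manip.observe(); print(o["time_s"],o["force"],o["width"],o["tool_pos"])
for n in("scene","top"):
    p=manip.camera(n)
    for t in("cup","cup_rim","can","can_mouth","ring_top"):
        for d in manip.tip_of(p,t)[:6]:
            w=cam2w(p,d["centre"])
            if np.hypot(*(w[:2]-c))<.06: print(n,t,round(d["p"],2),w)
    u=w2px(p,[*c,.15])[0].astype(int)
    im=p["pixels"][u[1]-40:u[1]+40,u[0]-33:u[0]+33,::-1]; globals()[n]=cv2.resize(im,None,fx=6,fy=6,interpolation=cv2.INTER_CUBIC)
    print(n,"crop origin",u-[33,40], "pred rim edges", w2px(p,[[*c,.16],[*c,.23],[*c,.121]]))
cv2.imwrite("pics/hover.png",np.hstack([scene,top]))
```

```text
12.5417 [-0.5596  1.4614 -1.1924] 0.06232787882464037 [ 0.4793 -0.2305  0.1782]
scene cup_rim 0.91 [ 0.4774 -0.2274  0.1557]
scene cup_rim 0.71 [ 0.4744 -0.2286  0.126 ]
scene can 0.96 [ 0.4777 -0.2284  0.0581]
scene can_mouth 0.77 [ 0.476  -0.2252  0.1188]
scene ring_top 0.68 [ 0.4728 -0.2308  0.1265]
scene crop origin [140 122] pred rim edges [[173.0008 159.5614]
 [166.9213 141.1271]
 [176.1455 169.0717]]
top cup 0.58 [ 0.4722 -0.2281  0.2282]
top cup_rim 0.66 [ 0.4627 -0.2299  0.1557]
top can_mouth 0.35 [ 0.4703 -0.2267  0.2303]
top crop origin [387 200] pred rim edges [[421.877  240.6487]
 [431.6402 238.8173]
 [416.9559 241.5717]]
```

View pics/hover.png

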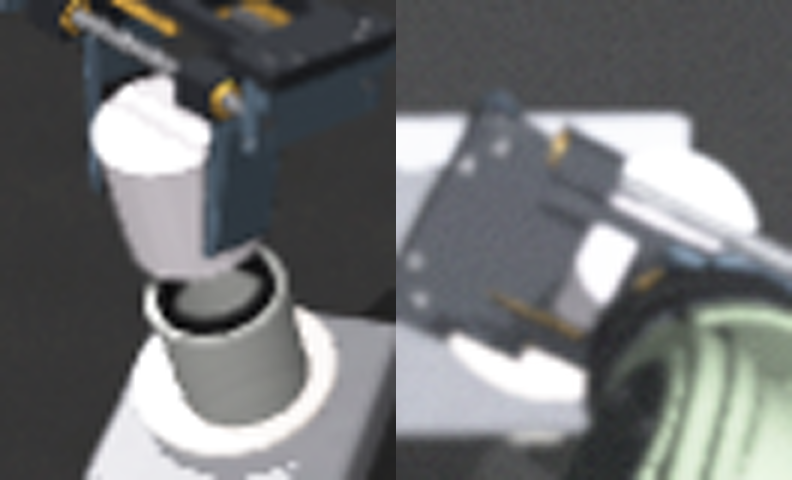

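The cup is mouth-down over the can, base centre near crop (151,125), rim near (197,238), can mouth near (217,291). I'll overlay the model to check centring and tilt.

Run:
```python
from h import *
p=manip.camera("scene"); c=np.array([.473,-.2275])
u=w2px(p,[*c,.15])[0].astype(int); o=u-[33,42]; s=7
im=p["pixels"][o[1]:o[1]+84,o[0]:o[0]+66,::-1]; im=cv2.resize(im,None,fx=s,fy=s,interpolation=cv2.INTER_CUBIC)
a=np.linspace(0,2*np.pi,60)
def circ(z,r,col,sh):
    P=w2px(p,np.c_[c[0]+r*np.cos(a),c[1]+r*np.sin(a),0*a+z])+sh
    cv2.polylines(im,[np.int32((P-o+.5)*s)],True,col,1,cv2.LINE_AA)
sh=np.array([0,1.5])
circ(.230,.031,(0,0,255),sh);circ(.160,.031,(0,0,255),sh);circ(.121,.033,(0,255,0),sh);circ(.056,.033,(0,255,0),sh)
cv2.imwrite("pics/ov.png",im)
```

```text
(no output)
```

View pics/ov.png

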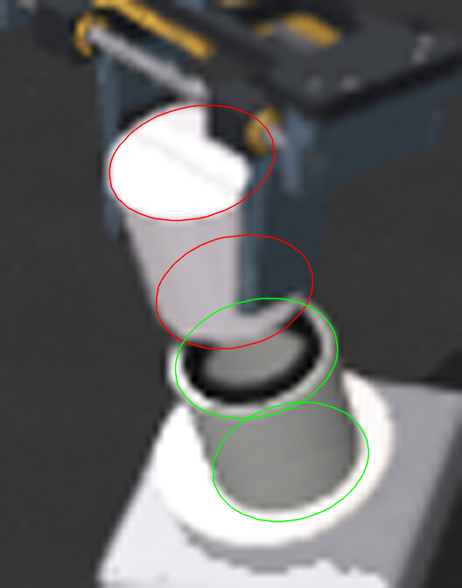

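Rim and base fit the model with no tilt. The can sits about 1 mm further to -x and -y than I assumed, so I correct for that, lower in force-guarded steps, press, unload gently and log the curve.

Run:
```python
from h import *
np.set_printoptions(precision=3,suppress=True)
R=rot(np.radians(-26),np.radians(70),0)
c=[.472,-.2285]
F=lambda:manip.observe()["force"]
manip.movel(*pose([*c,.195],R),speed=.02)
manip.movel(*pose([*c,.167],R),speed=.06); manip.dwell(.2)
f0=F()[2]; print("base",f0,manip.observe()["time_s"])
z=.167; log=[]
while z>.135:
    f=F()[2]-f0
    if f>24: break
    z-=.001 if f<10 else .0005
    manip.movel(*pose([*c,z],R),speed=.02)
    o=manip.observe(); log.append((round(z*1e3,1),round(o["tool_pos"][2]*1e3,2),round(o["force"][2]-f0,1)))
print(log); manip.dwell(.3); o=manip.observe(); print("hold",o["force"],o["wrist_torque"],o["width"],o["time_s"],o["tool_pos"])
```

```text
base -0.7502175208290521 14.2583
[(166.0, np.float64(148.38), np.float64(-1.2)), (165.0, np.float64(147.26), np.float64(-1.0)), (164.0, np.float64(146.22), np.float64(-1.1)), (163.0, np.float64(145.24), np.float64(-0.7)), (162.0, np.float64(144.55), np.float64(0.7)), (161.0, np.float64(143.57), np.float64(1.6)), (160.0, np.float64(142.5), np.float64(2.0)), (159.0, np.float64(141.51), np.float64(3.4)), (158.0, np.float64(140.5), np.float64(4.1)), (157.0, np.float64(139.54), np.float64(5.7)), (156.0, np.float64(138.6), np.float64(7.3)), (155.0, np.float64(137.73), np.float64(6.3)), (154.0, np.float64(136.74), np.float64(6.9)), (153.0, np.float64(135.76), np.float64(7.4)), (152.0, np.float64(134.78), np.float64(7.0)), (151.0, np.float64(133.75), np.float64(6.5)), (150.0, np.float64(132.74), np.float64(7.4)), (149.0, np.float64(131.83), np.float64(7.2)), (148.0, np.float64(130.94), np.float64(7.8)), (147.0, np.float64(130.04), np.float64(8.1)), (146.0, np.float64(129.14), np.float64(11.1)), (145.5, np.float64(128.72), np.float64(10.1)), (145.0, np.float64(128.29), np.float64(10.3)), (144.5, np.float64(127.86), np.float64(9.7)), (143.5, np.float64(127.35), np.float64(13.7)), (143.0, np.float64(127.28), np.float64(16.8)), (142.5, np.float64(127.23), np.float64(20.1)), (142.0, np.float64(127.19), np.float64(23.0)), (141.5, np.float64(127.1), np.float64(25.4))]
hold [-10.08    3.605  24.922] [ 0.547  0.5   -0.017] 0.06282580590923918 21.8083 [ 0.479 -0.232  0.127]
```

The log shows contact at z≈144.6 mm, the ring plateau at about 7–8 N, then a hard stop after 17.3 mm of travel. That matches the ring fully home with the pan on its stop. Unload gently, release and retreat.

Run:
```python
from h import *
np.set_printoptions(precision=3,suppress=True)
R=rot(np.radians(-26),np.radians(70),0)
c=[.472,-.2285]; f0=-1.75
z=.149; manip.movel(*pose([*c,z],R),speed=.02)
log=[]
while z<.160:
    f=manip.observe()["force"]; log.append((round(z*1e3,1),round(f[2]-f0,1)))
    if f[2]-f0<1.5: break
    z+=.001; manip.movel(*pose([*c,z],R),speed=.02)
print(log); manip.dwell(.2); o=manip.observe(); print(o["force"],o["tool_pos"],o["time_s"])
manip.ungrasp(); manip.dwell(.2)
g=np.array(manip.observe()["tool_pos"])
t=g-R[:,2]*.10; manip.movel(list(t),speed=.1)   # back out along the fingers
manip.movel(list(t+[-.1*np.cos(.454),.1*np.sin(.454),.06]),speed=.2)
o=manip.observe(); print(o["force"],o["time_s"])
C=[]
for n in("scene","top"):
    p=manip.camera(n)
    for th in("cup","cup_rim","can","can_mouth","pan_top"):
        for d in manip.tip_of(p,th)[:6]:
            w=cam2w(p,d["centre"])
            if np.hypot(*(w[:2]-c))<.06: print(n,th,round(d["p"],2),w)
    u=w2px(p,[*c,.13])[0].astype(int)
    C.append(cv2.resize(p["pixels"][u[1]-40:u[1]+40,u[0]-33:u[0]+33,::-1],None,fx=6,fy=6,interpolation=cv2.INTER_CUBIC))
cv2.imwrite("pics/after.png",np.hstack(C))
```

```text
[(149.0, np.float64(8.4)), (150.0, np.float64(7.1)), (151.0, np.float64(6.2)), (152.0, np.float64(5.6)), (153.0, np.float64(5.3)), (154.0, np.float64(4.2)), (155.0, np.float64(3.9)), (156.0, np.float64(2.9)), (157.0, np.float64(2.2)), (158.0, np.float64(-0.3))]
[ 0.509 -0.693 -1.766] [ 0.477 -0.231  0.14 ] 24.7833
[ 0.326 -0.813 -0.085] 27.4833
scene cup 0.78 [ 0.475 -0.229  0.19 ]
scene cup_rim 0.98 [ 0.478 -0.23   0.117]
scene can 0.71 [ 0.476 -0.226  0.059]
scene can_mouth 0.79 [ 0.476 -0.226  0.119]
scene pan_top 0.76 [ 0.472 -0.238  0.056]
top cup 0.58 [ 0.471 -0.229  0.189]
top cup_rim 0.72 [ 0.469 -0.228  0.121]
top can 0.49 [ 0.472 -0.23   0.058]
top can_mouth 0.6 [ 0.47 -0.23  0.19]
top can_mouth 0.58 [ 0.474 -0.228  0.121]
top pan_top 0.74 [ 0.47  -0.237  0.057]
```

View pics/after.png

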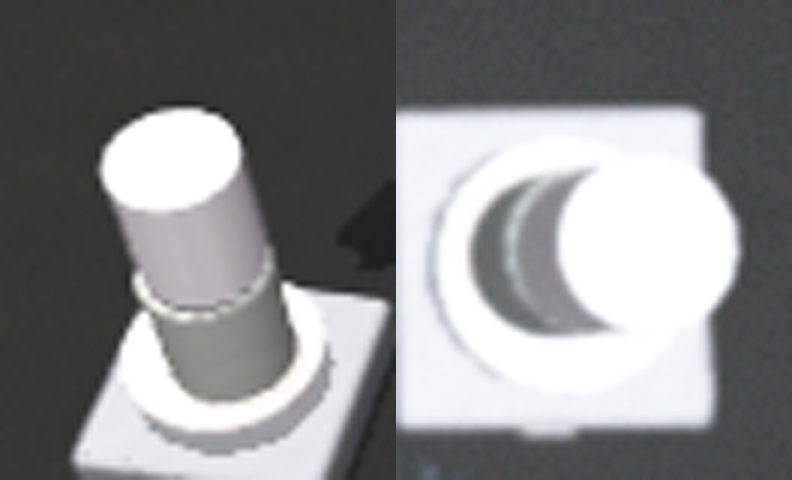

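The cup stands upright on the can (base at scene crop (171,158)). An even sliver of can rim shows round it and no black ring is visible, so the ring is flush; the base measures z≈0.190 against 0.191 expected. Handing in.

```bash
python3 -c "
from rig import manip
print(manip.job_done())"
```

```text
the job is handed in; nothing more can be done
None
```

The job is handed in, with no verdict returned: the cup stands mouth-down, upright and centred to about 1 mm on the can, and the force log and final picture both show the ring fully home.

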